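# Stow the die plugs and open the extruder of unknown thread hand

### The job

Get the small clay extruder ready for washing: first stand the two loose steel die plugs in the wooden holder, each pushed home in the bore that fits its shank, and let go of them. Then take the cap off the extruder's barrel by its fin; nobody remembers whether it loosens clockwise or anticlockwise, so find out by trying, and lift it straight up at least 6 cm above its seat. Finish while still holding the cap there, upright and still above the barrel, and leave the other things on the bench where they are.

Things in the scene. Friction and masses are not known exactly. Their poses are not given: they have to be found in the camera images.
- extruder: Bench clay extruder, fixed: grey base plate 120 x 230 x 12 mm, upright aluminium barrel 72 mm in diameter and 90 mm high, and beside it (to the extruder's +y, centre 105 mm from the barrel axis) a white drive box 90 x 84 mm, top 125 mm above the bench. Origin: on the barrel axis at bench height; z up.
- barrel_top (a point): Centre of the barrel's top face, 90 mm above the bench, under the cap. The cap's lugs work in a hidden short thread here. From its start the cap turns 3 to 15 degrees the tightening way to a hard stop, or 50 to 68 degrees the loosening way to a hard stop. It lifts off only at that last stop and the 8 degrees before it. Which way loosens (clockwise or anticlockwise) changes and cannot be seen.
- cap: Loose aluminium cap, about 160 g, locked on the barrel: round knurled skirt 65 mm in diameter, 31 mm high, with an upright fin across its top (50 mm long along the cap's x, 12 mm thick along y, from 31 to 61 mm above the underside). Origin: centre of its underside, 91 mm above the bench when seated; z up. It turns easily and does not rise while turning (2 mm play).
- cap_fin (a point): Grip point: the middle of the cap's fin, on its axis, 46 mm above the cap's underside (137 mm above the bench when seated).
- holder: Wooden holder block, fixed, 75 mm (its x) by 135 mm (its y) by 45 mm high, with two round bores from above, 66 mm apart along its y. Origin: centre of its underside.
- holder_hole0 (a point): Centre of the mouth of the wide bore, in the block's top face 45 mm above the bench: 32 mm in diameter, 40 mm deep.
- holder_hole1 (a point): Centre of the mouth of the narrow bore, in the block's top face 45 mm above the bench: 22 mm in diameter, 40 mm deep.
- plug_thick: Loose steel die plug with a thick shank, about 140 g, standing on its shank: shank 28 mm in diameter, 34 mm long, end bevelled 3 mm; collar 40 mm in diameter, 6 mm thick; round grip stem 18 mm in diameter from 40 to 70 mm above the foot. Origin: centre of the foot; z up along the plug. Fits the wide bore; home when its collar rests on the block (foot 34 mm below the bore's mouth).
- plug_thin: Loose steel die plug with a thin shank, about 80 g, standing on its shank: shank 18 mm in diameter, 34 mm long, end bevelled 3 mm; collar 30 mm in diameter, 6 mm thick; round grip stem 18 mm in diameter from 40 to 70 mm above the foot. Origin: centre of the foot; z up along the plug. Goes in the narrow bore; home when its collar rests on the block.
- bowls: Bystander: stack of three nested white bowls, 136 mm in diameter, 94 mm high. Origin: centre of its foot.
- scraper: Bystander: flat aluminium scraper, 100 x 60 x 4 mm, with a rolled edge 8 mm high. Origin: centre of its underside.
- rib: Bystander: flat blue silicone rib, 100 x 60 x 8 mm. Origin: centre of its underside.
- roller: Bystander: wooden stamp roller lying down, 180 mm long along its x, 44 mm in diameter. Origin: under its centre.
- brush: Bystander: brush lying down, 170 mm long. Origin: under its middle.
- mug: Bystander: terracotta beaker, 76 mm in diameter, 85 mm high. Origin: centre of its foot.
Things that resemble listed ones, but are neither listed nor needed, are in the scene too. Leave any red look-alike of the plug_thick alone. What is shaped like the plug_thin but yellow is not meant.

How it is judged:
By the outcome, as a careful person would: the job done as asked, in the order asked, and still so for the second after the job is handed in, while the arm keeps its last pose, push and grip.
It also fails if it takes over 72 s, if anything falls off the work surface, if the arm or the gripper's body presses on something with over 40 N, if the wrist force passes 120 N, or if a joint passes its speed limit or range.

### The arm

A 6-joint arm with a two-finger parallel gripper is mounted at the origin on the work surface. World frame = base frame: x ahead of the robot, y to its left, z up, the work surface at z = 0. Lengths are in m, angles in rad, forces in N, time in s.
With the tool pointing down it reaches from about 0.35 to 0.925 m from the base axis. Payload 6.4 kg.
Tool frame: the origin (TCP) lies midway between the tips of the shut fingers; the grasp point (between the pads) lies 19 mm behind it; z points along the fingers, y is the line along which they close (so a half turn about z gives the same grasp; the last joint's range is limited). The gripper opens to 94 mm and grips with 3 to 60 N. Pads are 16 mm wide; open, the fingers measure 119 mm over their backs; the gripper's body (75 mm by 177 mm) begins 78 mm behind the grasp point.
Start: joints at [0.983, 0.245, 1.558, -0, 1.339, -0.174], TCP at [0.261, 0.595, 0.205] pointing down, gripper open.
Joint ranges: [-3.13, 3.13], [-1.02, 2.26], [0.13, 2.54], [-0.95, 4.09], [0.21, 2.88], [-2.74, 2.74]. Speed limits (rad/s): [2.57, 2.57, 3.14, 3.14, 3.14, 3.14].

### API

Orientations are given as a rotation vector (axis times angle).
In Python, from cell import manip gives the robot as it stands. The module is installed in compiled form; this text tells all that it offers.
- The arm moves only by the shell command python3 -m creep 'ROWS' [FORCE]. ROWS is a JSON object whose one key "deltas" holds a list of rows, each a list of 3 entries, a list of its own where there are three numbers: the shift along the tool's x, y, z in mm, then the turn about the tool's z in degrees, then the finger opening in mm, from 0 to 94. A call has 1 to 20 rows; each row is the pose to reach, as a shift and turn from the pose commanded when the call began, along the tool's axes at that moment; what a row does not reach only later rows make up. A row lasts 1/8 s, in which the tool goes at most 62.5 mm and 10.7 degrees, less where a joint would pass 70% of its speed; a pose out of reach is approached as far as the arm can. A call with a gripper value outside its range is refused whole. The fingers move at their own pace and stop on an object; FORCE is the grip in N (left out, the last holds). Time passes only in rows, so rows that repeat a pose let the fingers close. It gives the time, the measured TCP pose, the force, the opening and the grip force at its end, in the units of the state.
- manip.state(): the state, without advancing time (a new reading comes with each control period).
- manip.get_image(name): name is "scene" or "top"; returns a dict with "pixels" (384x512x3 uint8, blue, green, red), "mtx" (3x3 intrinsics, pixels), "rvec" (rotation vector, rad) and "tvec" (3), from world to camera coordinates, as OpenCV has them. Camera axes: x right, y down, z forward; pixel columns grow to the right and rows downward; lengths in m; the calibration is good to about 2 mm. A picture is of the moment at which its call begins. There is no depth.
- manip.close_job(): hands the job in; it is judged then, once.
The state is a dict: "clock": time; "q": joint angles; "joint_velocities": joint speeds; "tau": joint torques, N m; "tool_pos": TCP position; "tcp_rot": TCP orientation; "contact_force": force on the tool from outside, world axes, zero at the start; "moment": the same for the moment, N m; "opening": finger opening in m; "grip_force": force on a finger pad.
Only numpy, scipy, OpenCV 4.12 (cv2) and the standard library are available. Lean on these libraries where they do the work, as an engineer would, in place of code of your own. Each camera call takes 0.05 s, during which the arm holds its last target. There are 200 camera calls.

## Working session

There is one attempt and no reset: what is moved stays moved. The work goes in short steps, Python scripts to look and compute and a shell command to move; the robot and the scene stay as the last step left them, time stands still between calls to the robot, and variables do not carry over. Pictures are saved under pics/ and viewed, at most 10 in all, crops included, and the job is handed in when it is done.

```bash
mkdir -p pics; cat > h.py <<'E'
import numpy as np, cv2
from cell import manip
def grab(n):
    d=manip.get_image(n); np.savez(f'{n}.npz',**{k:np.array(d[k]) for k in d}); return d
def ray(d,u,v,z):
    K=np.array(d["mtx"]);R=cv2.Rodrigues(np.array(d["rvec"],float))[0];t=np.array(d["tvec"],float).ravel()
    c=-R.T@t; r=R.T@np.linalg.inv(K)@np.array([u,v,1.]); s=(z-c[2])/r[2]; return c+s*r
def proj(d,p):
    return cv2.projectPoints(np.array([p],float),np.array(d["rvec"],float),np.array(d["tvec"],float),np.array(d["mtx"],float),None)[0].ravel()
def toolrel(p):
    s=manip.state();R=cv2.Rodrigues(np.array(s["tcp_rot"],float))[0]
    return R.T@(np.array(p)-np.array(s["tool_pos"]))*1000
E
python3 - <<'E'
from h import *
for n in("scene","top"):
    d=grab(n); cv2.imwrite(f'pics/{n}0.png',cv2.resize(d["pixels"],(800,600),interpolation=cv2.INTER_CUBIC))
    R=cv2.Rodrigues(np.array(d["rvec"],float))[0]; print(n,-R.T@np.array(d["tvec"]).ravel(), np.array(d["mtx"])[0,0])
s=manip.state();print(s); print(cv2.Rodrigues(np.array(s["tcp_rot"],float))[0].round(3))
E
```

```text
scene [ 0.95018744 -0.73212495  0.70483172] 375.2889580553481
top [0.46368512 0.07894816 1.10994581] 364.94571325926785
{'clock': 0.1, 'q': array([ 9.82897280e-01,  2.45721484e-01,  1.55889280e+00, -3.20608946e-05,
        1.33868957e+00, -1.74099478e-01]), 'joint_velocities': array([-1.22194703e-03, -3.43334100e-04, -3.27292671e-03, -5.68182266e-04,
        6.09316973e-04, -1.88753737e-05]), 'tau': array([ 2.69570492e-04, -4.16910625e+01, -3.15526879e+01,  6.87181950e-02,
        3.09410098e-02, -3.24134908e-05]), 'tool_pos': array([0.26105638, 0.59468076, 0.20446973]), 'tcp_rot': array([-6.45230965e-01, -3.07399729e+00,  2.51293979e-03]), 'contact_force': array([ 0.62091764, -0.13651705,  0.16504938]), 'moment': array([-0.01729022,  0.06750548,  0.00360136]), 'grip_force': 0.0, 'opening': 0.0942130925195079}
[[-0.916  0.402 -0.001]
 [ 0.402  0.916 -0.001]
 [ 0.    -0.002 -1.   ]]
```

View pics/scene0.png

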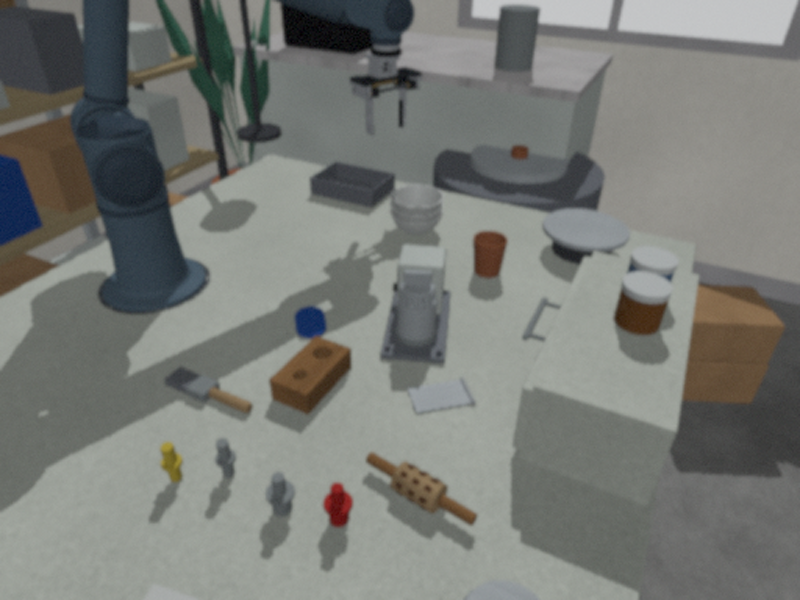

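View pics/top0.png

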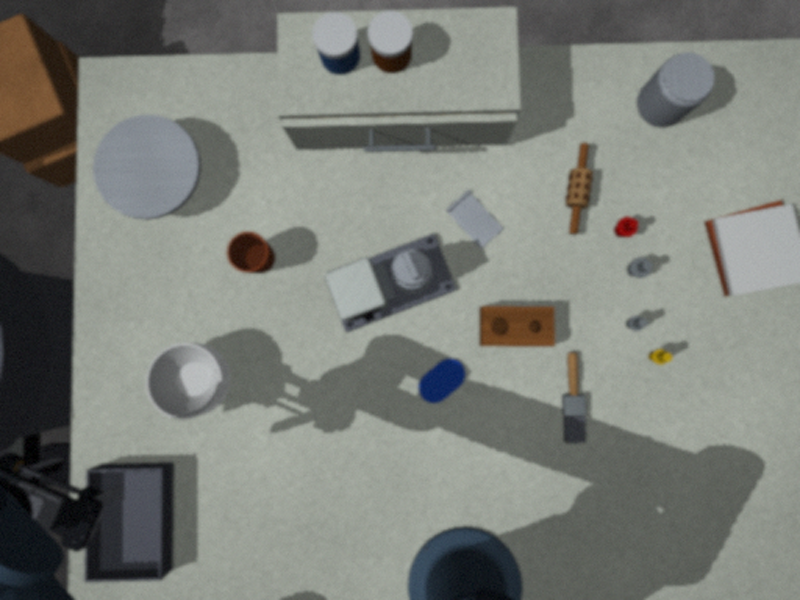

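The scene picture shows a grey thick plug at (282,495), a grey thin plug at (226,458), a red look-alike at (338,503) and a yellow one at (171,460). The holder is at (312,373) and the extruder at (418,310).
The top picture shows thick (640,267), thin (637,322), red (627,227), yellow (660,356), holder bores at (500,326) wide and (535,326) narrow, and the cap at (410,268).

- **For plug_thick:** the candidates are grey (640,267) and red (627,227). I choose grey.
- **For plug_thin:** the candidates are grey (637,322) and yellow (660,356). I choose grey.

Next is a close crop to check these choices.

```bash
python3 - <<'E'
from h import *
d=np.load('top.npz'); p=d["pixels"]
def up(a,x0,x1,y0,y1,s,name):
    c=cv2.resize(a[y0:y1,x0:x1],None,fx=s,fy=s,interpolation=cv2.INTER_CUBIC)
    for i in range(x0-x0%10+10,x1,10): cv2.line(c,(int((i-x0+.5)*s),0),(int((i-x0+.5)*s),8 if i%50 else 20),(0,0,255),1); 
    for i in range(y0-y0%10+10,y1,10): cv2.line(c,(0,int((i-y0+.5)*s)),(8 if i%50 else 20,int((i-y0+.5)*s)),(0,0,255),1)
    cv2.imwrite(name,c)
up(p,300,440,135,240,5.6,'pics/topA.png')
up(p,205,300,145,215,8,'pics/topB.png')
up(np.load('scene.npz')["pixels"],100,230,205,345,4.2,'pics/scA.png')
E
```

```text
(no output)
```

View pics/topA.png

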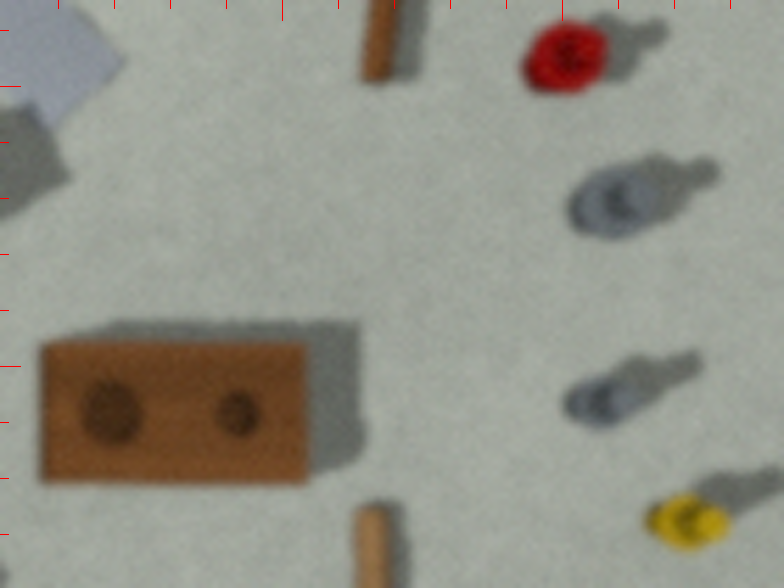

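View pics/topB.png

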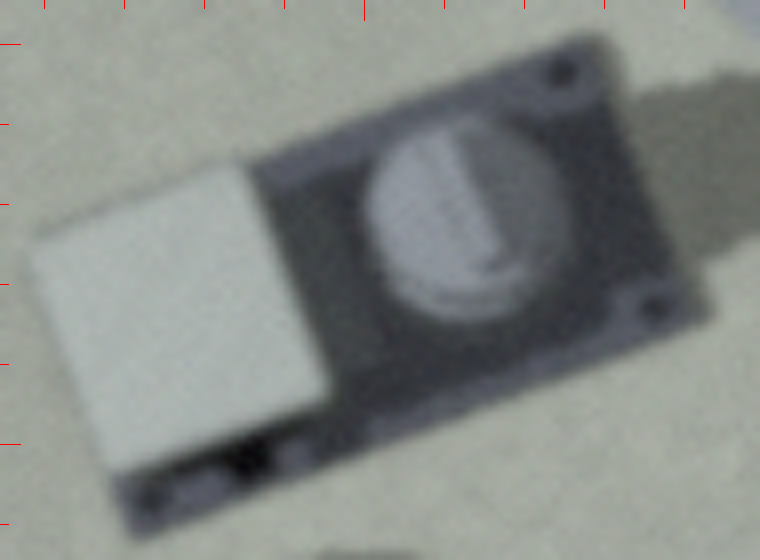

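View pics/scA.png

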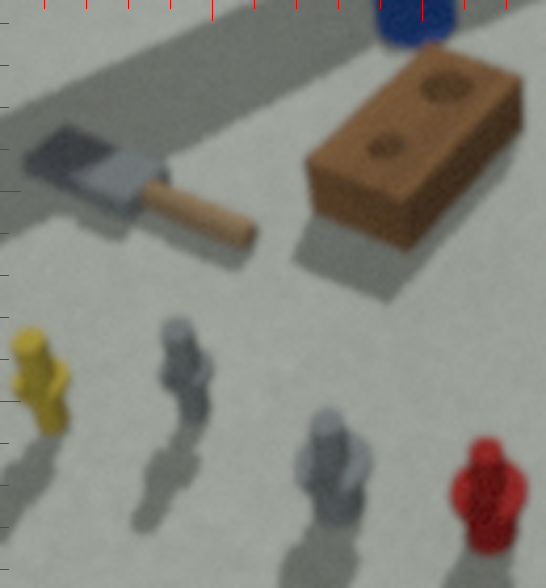

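The crops confirm the choices: the two steel plugs are grey (topA (612,203) thick and (595,403) thin), with red and yellow apart. The bores are at (112,412) wide and (239,413) narrow. The cap fin runs from about (440,130) to (490,265) in topB. Next I turn these into positions and check them with model overlays.

```bash
cat > m.py <<'E'
from h import *
T=dict(np.load('top.npz'));S=dict(np.load('scene.npz'))
ta=lambda c,z:ray(T,(c[0]+.5)/5.6-.5+300,(c[1]+.5)/5.6-.5+135,z)[:2]
tb=lambda c,z:ray(T,(c[0]+.5)/8-.5+205,(c[1]+.5)/8-.5+145,z)[:2]
sa=lambda c,z:ray(S,(c[0]+.5)/4.2-.5+100,(c[1]+.5)/4.2-.5+205,z)[:2]
E
python3 - <<'E'
from m import *
print('thick',ta((606,203),.040),sa((328,420),.07)); print('thin',ta((591,403),.04),sa((178,328),.07))
print('wide',ta((112,412),.045),sa((447,87),.045)); print('narrow',ta((239,413),.045),sa((386,146),.045))
c=[ta(x,.045) for x in((40,343),(306,343),(306,482),(40,482))];print('block',np.mean(c,0),c)
print('cap',tb((470,218),.118)); 
a,b=tb((455,125),.152),tb((505,265),.152);print('fin',np.degrees(np.arctan2(*(a-b)[::-1])))
bx=[tb(x,.125) for x in((33,245),(240,165),(330,390),(110,475))];print('box',np.mean(bx,0),bx)
pl=[tb(x,.012) for x in((605,35),(715,315),(135,540))];print('plate',pl)
E
```

```text
thick [ 0.58809292 -0.34059359] [ 0.58910884 -0.34623086]
thin [ 0.48332605 -0.32714463] [ 0.48430276 -0.33344993]
wide [ 0.48471879 -0.07655087] [ 0.48548489 -0.07792213]
narrow [ 0.48256737 -0.14247274] [ 0.48269612 -0.14364964]
block [ 0.48376638 -0.10819622] [array([ 0.5215726 , -0.04033836]), array([ 0.51811573, -0.17880153]), array([ 0.44599793, -0.17570795]), array([ 0.44937925, -0.03793702])]
cap [0.5863569 0.0843058]
fin 18.108297509023647
box [0.55377759 0.18395529] [array([0.5800312 , 0.23286271]), array([0.6056147 , 0.16203868]), array([0.5281762, 0.1330255]), array([0.50128826, 0.20789428])]
plate [array([0.66815564, 0.03186164]), array([ 0.56029364, -0.00664579]), array([0.48095651, 0.21366516])]
```

```bash
cat > ov.py <<'E'
from m import *
th=np.linspace(0,2*np.pi,41)
def circ(c,r,z): return np.c_[c[0]+r*np.cos(th),c[1]+r*np.sin(th),0*th+z]
def overlay(d,x0,x1,y0,y1,s,curves):
    img=cv2.resize(d["pixels"][y0:y1,x0:x1],None,fx=s,fy=s,interpolation=cv2.INTER_CUBIC)
    img=cv2.convertScaleAbs(img,alpha=1.5,beta=-40)
    for P,col in curves:
        q=cv2.projectPoints(P.astype(float),np.array(d["rvec"],float),np.array(d["tvec"],float),np.array(d["mtx"],float),None)[0].reshape(-1,2)
        q=(q+.5-[x0,y0])*s-.5
        cv2.polylines(img,[np.round(q).astype(np.int32)],False,col,1)
    return img
def plug(c,rs,rc): return [(circ(c,rs,0),(0,255,255)),(circ(c,rc,.034),(0,255,0)),(circ(c,rc,.04),(0,255,0)),(circ(c,.009,.07),(255,0,255))]
E
python3 - <<'E'
from ov import *
A=(.5885,-.3435);B=(.4838,-.3303);C=(.5863,.0843);an=np.radians(18.1)
cv=plug(A,.014,.020)+plug(B,.009,.015)+[(circ((.485,-.0772),.016,.045),(0,255,0)),(circ((.4826,-.143),.011,.045),(0,255,0))]
R=np.array([[np.cos(an),-np.sin(an)],[np.sin(an),np.cos(an)]])
f=np.array([(25,6),(-25,6),(-25,-6),(25,-6),(25,6)])/1000@R.T+C
cv+=[(circ(C,.0325,.122),(0,255,0)),(np.c_[f,0*f[:,0]+.152],(255,0,255)),(circ(C,.036,.09),(0,255,255))]
a=overlay(T,395,423,160,215,7,cv);b=overlay(T,245,285,155,190,9,cv);c=overlay(S,130,200,270,335,5,cv);e=overlay(S,245,292,160,230,5,cv);g=overlay(S,175,230,215,260,5,cv)
h=np.zeros((600,800,3),np.uint8)
def put(i,x,y): h[y:y+i.shape[0],x:x+i.shape[1]]=i
put(a,0,0);put(b,200,0);put(c,200,320);put(e,565,0);put(g,555,355 if 355+g.shape[0]<=600 else 600-g.shape[0]) if False else put(g[:240,:240],555,355)
cv2.imwrite('pics/ov1.png',h)
E
```

```text
Traceback (most recent call last):
ValueError: could not broadcast input array from shape (325,350,3) into shape (280,350,3)
```

```bash
python3 - <<'E'
from ov import *
A=(.5885,-.3435);B=(.4838,-.3303);C=(.5863,.0843);an=np.radians(18.1)
cv=plug(A,.014,.020)+plug(B,.009,.015)+[(circ((.485,-.0772),.016,.045),(0,255,0)),(circ((.4826,-.143),.011,.045),(0,255,0))]
R=np.array([[np.cos(an),-np.sin(an)],[np.sin(an),np.cos(an)]])
f=np.array([(25,6),(-25,6),(-25,-6),(25,-6),(25,6)])/1000@R.T+C
cv+=[(circ(C,.0325,.122),(0,255,0)),(np.c_[f,0*f[:,0]+.152],(255,0,255)),(circ(C,.036,.09),(0,255,255))]
h=np.zeros((600,800,3),np.uint8)
def put(i,x,y): i=i[:600-y,:800-x]; h[y:y+i.shape[0],x:x+i.shape[1]]=i
put(overlay(T,395,423,160,215,7,cv),0,0);put(overlay(T,245,285,155,190,8,cv),200,0);put(overlay(S,135,200,275,335,5,cv),200,290)
put(overlay(S,245,292,160,228,5,cv),530,0);put(overlay(S,180,230,212,260,5,cv),530,345)
cv2.imwrite('pics/ov1.png',h)
E
```

```text
(no output)
```

View pics/ov1.png

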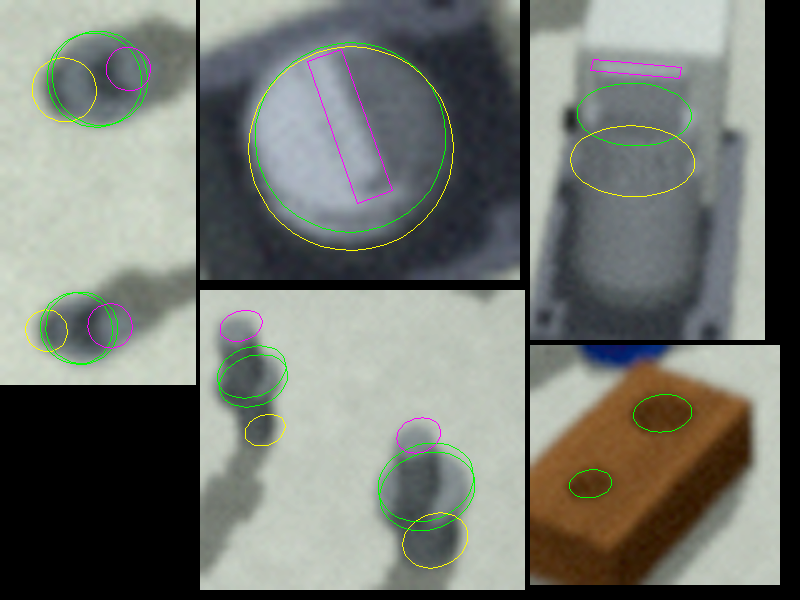

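The overlays fit to within about 2 mm. I'll centre each plug by gripping it along two directions, so the small leftover error doesn't matter. Time to move.

```bash
cat > rel.py <<'E'
import sys
from h import *
# args: x y z psi(deg of tool y) -> row in mm, deg
x,y,z,psi=map(float,sys.argv[1:5]); s=manip.state();R=cv2.Rodrigues(np.array(s["tcp_rot"],float))[0]
cur=np.degrees(np.arctan2(R[1,1],R[0,1])); print(toolrel((x,y,z)).round(1),'turn',round(-(psi-cur),1),'psi',round(cur,1),'F',s['contact_force'].round(1),'open',s['opening'].round(4),'t',s['clock'],'pos',s['tool_pos'].round(4))
E
python3 rel.py .5885 -.3435 .13 -90
```

```text
Traceback (most recent call last):
  File "rel.py", line 5, in <module>
    cur=np.degrees(np.arctan2(R[1,1],R[0,1])); print(toolrel((x,y,z)).round(1),'turn',round(-(psi-cur),1),'psi',round(cur,1),'F',s['contact_force'].round(1),'open',s['opening'].round(4),'t',s['clock'],'pos',s['tool_pos'].round(4))
                                                                                                                                                                    ^^^^^^^^^^^^^^^^^^
AttributeError: 'float' object has no attribute 'round'
```

```bash
sed -i "s/s\['opening'\].round(4)/round(s['opening'],4)/" rel.py; python3 rel.py .5885 -.3435 .13 -90
```

```text
[-677.1 -727.2   75.5] turn 156.3 psi 66.3 F [ 0.6 -0.1  0.2] open 0.0942 t 0.1 pos [0.2611 0.5947 0.2045]
```

```bash
python3 -m creep '{"deltas":[[[-677,-727,0],156,50],[[-677,-727,0],156,50],[[-677,-727,0],156,50],[[-677,-727,0],156,50],[[-677,-727,0],156,50],[[-677,-727,0],156,50],[[-677,-727,0],156,50],[[-677,-727,0],156,50],[[-677,-727,0],156,50],[[-677,-727,0],156,50],[[-677,-727,0],156,50],[[-677,-727,0],156,50],[[-677,-727,0],156,50],[[-677,-727,0],156,50],[[-677,-727,0],156,50],[[-677,-727,0],156,50],[[-677,-727,75],156,50],[[-677,-727,75],156,50],[[-677,-727,75],156,50],[[-677,-727,75],156,50]]}' 20; python3 rel.py .5885 -.3435 .044 -90
```

```text
clock: 2.6
tool_pos: [0.5901, -0.3429, 0.1332]
tcp_rot: [3.139, 0.009, 0.005]
contact_force: [-0.4, 0.4, -0.7]
opening: 0.0501
grip_force: 0.0
[-1.9  0.3 89.2] turn 0.3 psi -89.7 F [-0.4  0.4 -0.7] open 0.0501 t 2.6 pos [ 0.5901 -0.3429  0.1332]
```

```bash
python3 -m creep '{"deltas":[[[0,0,40],0,50],[[0,0,80],0,50],[[0,0,86],0,50],[[0,0,86],0,50],[[0,0,86],0,50]]}' 20; python3 rel.py .5885 -.3435 .044 -90
```

```text
clock: 3.22
tool_pos: [0.5904, -0.3439, 0.0474]
tcp_rot: [3.139, 0.008, 0.006]
contact_force: [-0.5, -0.2, -0.4]
opening: 0.0497
grip_force: 0.0
[-1.9 -0.4  3.4] turn 0.3 psi -89.7 F [-0.5 -0.2 -0.4] open 0.0497 t 3.225 pos [ 0.5904 -0.3439  0.0474]
```

```bash
python3 -m creep '{"deltas":[[[-2,0,3],0,50],[[-2,0,3],0,16],[[-2,0,3],0,16],[[-2,0,3],0,16],[[-2,0,3],0,16],[[-2,0,3],0,16]]}' 5; python3 rel.py .5885 -.3435 .044 -90
```

```text
clock: 3.98
tool_pos: [0.5871, -0.3431, 0.0417]
tcp_rot: [3.141, 0.008, 0.001]
contact_force: [-0.8, -2.6, 0.4]
opening: 0.0182
grip_force: 5.0
[ 1.4  0.4 -2.3] turn 0.3 psi -89.7 F [-0.8 -2.6  0.4] open 0.0182 t 3.975 pos [ 0.5871 -0.3431  0.0417]
```

```bash
python3 -m creep '{"deltas":[[[0,0,-2],0,45],[[0,0,-2],0,45],[[0,0,-2],-10,45],[[0,0,-2],-90,45],[[0,0,-2],-90,45],[[0,0,-2],-90,45],[[0,0,-2],-90,45],[[0,0,-2],-90,45],[[0,0,-2],-90,45],[[0,0,-2],-90,45],[[0,0,-2],-90,45],[[0,0,-2],-90,45],[[0,0,-2],-90,16],[[0,0,-2],-90,16],[[0,0,-2],-90,16],[[0,0,-2],-90,16],[[0,0,-2],-90,16]]}' 5; python3 rel.py .485 -.0772 .13 0
```

```text
clock: 6.1
tool_pos: [0.5869, -0.3427, 0.0435]
tcp_rot: [2.216, 2.227, 0.0]
contact_force: [0.1, 0.2, 0.8]
opening: 0.0177
grip_force: 5.0
[ 266.  -100.6  -86.5] turn 0.3 psi 0.3 F [0.1 0.2 0.8] open 0.0177 t 6.1 pos [ 0.5869 -0.3427  0.0435]
```

```bash
python3 -m creep '{"deltas":[[[0,0,0],0,16],[[0,0,0],0,16],[[0,0,-40],0,16],[[0,0,-86],0,16],[[40,-15,-86],0,16],[[90,-34,-86],0,16],[[140,-53,-86],0,16],[[190,-72,-86],0,16],[[240,-91,-86],0,16],[[266,-101,-86],0,16],[[266,-101,-86],0,16],[[266,-101,-86],0,16],[[266,-101,-86],0,16]]}' 30; python3 rel.py .485 -.0772 .092 0
python3 - <<'E'
from ov import *
T=grab("top");S=grab("scene")
p=manip.state()["tool_pos"]; print(p); z=p[2]-.0435
c=p[:2]; W=(.485,-.0772);N=(.4826,-.143)
cv=[(circ(W,.016,.045),(0,255,0)),(circ(N,.011,.045),(0,255,0)),(circ(c,.02,z+.034),(0,255,255)),(circ(c,.014,z),(255,0,255))]
h=np.zeros((560,800,3),np.uint8)
a=overlay(T,295,365,185,235,5.7,cv)[:560,:400];b=overlay(S,165,235,190,270,5.7,cv)[:560,:400]
h[:a.shape[0],:a.shape[1]]=a;h[:b.shape[0],400:400+b.shape[1]]=b
cv2.imwrite('pics/ov2.png',h)
E
```

```text
clock: 7.72
tool_pos: [0.485, -0.0783, 0.1295]
tcp_rot: [2.217, 2.225, -0.0]
contact_force: [0.7, 0.3, -1.2]
opening: 0.0174
grip_force: 30.0
[ 1.1 -0.  37.5] turn 0.2 psi 0.2 F [ 0.7  0.3 -1.2] open 0.0174 t 7.725 pos [ 0.485  -0.0783  0.1295]
[ 0.48485108 -0.07808943  0.12944319]
```

View pics/ov2.png

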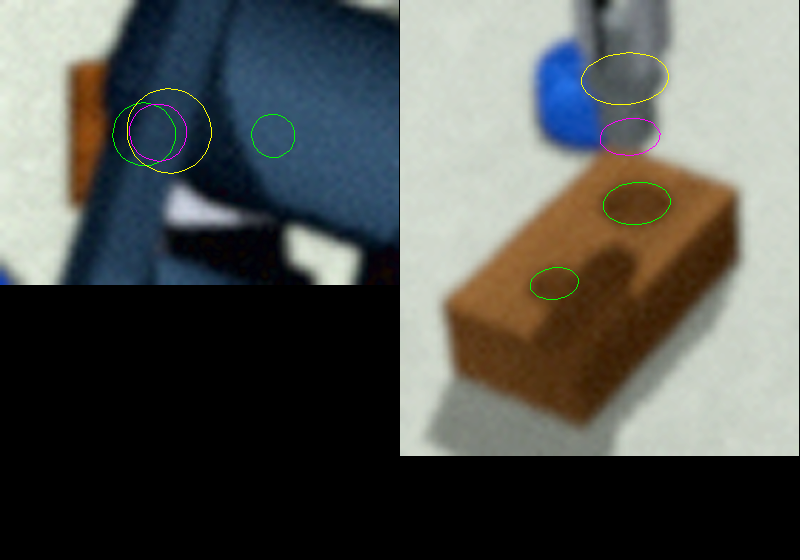

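The scene half shows the held plug's collar at (625,80) and foot at (630,137), matching the model. The bore outline at (637,203) also matches. The plug is lined up, so I lower it gently.

```bash
python3 -m creep '{"deltas":[[[1,0,20],0,16],[[1,0,36],0,16],[[1,0,40],0,16],[[1,0,44],0,16],[[1,0,48],0,16],[[1,0,52],0,16],[[1,0,52],0,16]]}' 20; python3 rel.py .485 -.0772 .055 0
```

```text
clock: 8.7
tool_pos: [0.4844, -0.0761, 0.0773]
tcp_rot: [-2.215, -2.227, 0.0]
contact_force: [-0.7, -0.6, -1.9]
opening: 0.0176
grip_force: 20.0
[-1.1  0.6 22.3] turn 0.3 psi 0.3 F [-0.7 -0.6 -1.9] open 0.0176 t 8.7 pos [ 0.4844 -0.0761  0.0773]
```

```bash
python3 -m creep '{"deltas":[[[0,0,8],0,16],[[0,0,15],0,16],[[0,0,19],0,16],[[0,0,22],0,16],[[0,0,24],0,16],[[0,0,24],0,16]]}' 20; python3 rel.py .485 -.0772 .055 0
```

```text
clock: 9.45
tool_pos: [0.4845, -0.0762, 0.0544]
tcp_rot: [-2.215, -2.227, 0.001]
contact_force: [-4.2, 1.6, 6.7]
opening: 0.0173
grip_force: 20.0
[-1.   0.5 -0.6] turn 0.3 psi 0.3 F [-4.2  1.6  6.7] open 0.0173 t 9.45 pos [ 0.4845 -0.0762  0.0544]
```

```bash
python3 -m creep '{"deltas":[[[0,0,0],0,45],[[0,0,0],0,45],[[0,0,0],0,45],[[0,0,-30],0,45],[[0,0,-70],0,45],[[-40,0,-70],0,50],[[-90,0,-70],0,50],[[-150,0,-70],0,50],[[-210,0,-70],0,50],[[-254,0,-70],0,50],[[-254,0,-70],0,50],[[-254,0,-40],0,50],[[-254,0,-10],0,50],[[-254,0,6],0,50],[[-254,0,8],0,50],[[-254,0,8],0,50],[[-254,0,8],0,50]]}' 5; python3 rel.py .4838 -.3303 .0435 0
```

```text
clock: 11.58
tool_pos: [0.4866, -0.3308, 0.0468]
tcp_rot: [2.214, 2.226, -0.0]
contact_force: [-0.2, 0.5, -0.1]
opening: 0.0502
grip_force: 0.0
[ 0.5 -2.8  3.3] turn 0.3 psi 0.3 F [-0.2  0.5 -0.1] open 0.0502 t 11.575 pos [ 0.4866 -0.3308  0.0468]
```

```bash
python3 -m creep '{"deltas":[[[0,-2,2],0,50],[[0,-2,2],0,16],[[0,-2,2],0,16],[[0,-2,2],0,16],[[0,-2,2],0,16],[[0,-2,2],0,16]]}' 5; python3 rel.py .4838 -.3303 .0435 -90
```

```text
clock: 12.32
tool_pos: [0.4838, -0.3303, 0.0435]
tcp_rot: [-2.216, -2.227, 0.0]
contact_force: [0.1, 0.0, -0.2]
opening: 0.0178
grip_force: 5.0
[-0. -0. -0.] turn 90.3 psi 0.3 F [ 0.1  0.  -0.2] open 0.0178 t 12.325 pos [ 0.4838 -0.3303  0.0435]
```

```bash
python3 -m creep '{"deltas":[[[0,0,0],0,45],[[0,0,0],0,45],[[0,0,0],10,45],[[0,0,0],90,45],[[0,0,0],90,45],[[0,0,0],90,45],[[0,0,0],90,45],[[0,0,0],90,45],[[0,0,0],90,45],[[0,0,0],90,45],[[0,0,0],90,45],[[0,0,0],90,45],[[0,0,0],90,16],[[0,0,0],90,16],[[0,0,0],90,16],[[0,0,0],90,16],[[0,0,0],90,16]]}' 5; python3 rel.py .4826 -.143 .13 -90
```

```text
clock: 14.45
tool_pos: [0.4839, -0.3304, 0.0435]
tcp_rot: [3.141, 0.008, 0.0]
contact_force: [-0.4, -1.2, -0.2]
opening: 0.0182
grip_force: 4.9
[  -0.3 -187.4  -86.5] turn 0.3 psi -89.7 F [-0.4 -1.2 -0.2] open 0.0182 t 14.45 pos [ 0.4839 -0.3304  0.0435]
```

```bash
python3 -m creep '{"deltas":[[[0,0,0],0,16],[[0,0,0],0,16],[[0,0,-40],0,16],[[0,0,-86],0,16],[[0,-50,-86],0,16],[[0,-110,-86],0,16],[[0,-160,-86],0,16],[[0,-188,-86],0,16],[[0,-188,-86],0,16],[[0,-188,-86],0,16],[[0,-188,-60],0,16],[[0,-188,-50],0,16],[[0,-188,-48],0,16],[[0,-188,-48],0,16],[[0,-188,-48],0,16]]}' 25; python3 rel.py .4826 -.1425 .0545 -90
python3 - <<'E'
from ov import *
S=grab("scene")
p=manip.state()["tool_pos"]; z=p[2]-.0435;c=p[:2]
cv=[(circ((.485,-.0772),.02,.051),(0,255,0)),(circ((.4826,-.1427),.011,.045),(0,255,0)),(circ(c,.009,z),(255,0,255))]
cv2.imwrite('pics/ov3.png',overlay(S,170,235,195,265,8,cv))
E
```

```text
clock: 16.32
tool_pos: [0.4834, -0.1426, 0.0922]
tcp_rot: [3.141, 0.008, 0.002]
contact_force: [1.3, 0.3, -0.1]
opening: 0.0173
grip_force: 24.8
[-0.9 -0.2 37.7] turn 0.3 psi -89.7 F [ 1.3  0.3 -0.1] open 0.0173 t 16.325 pos [ 0.4834 -0.1426  0.0922]
```

View pics/ov3.png

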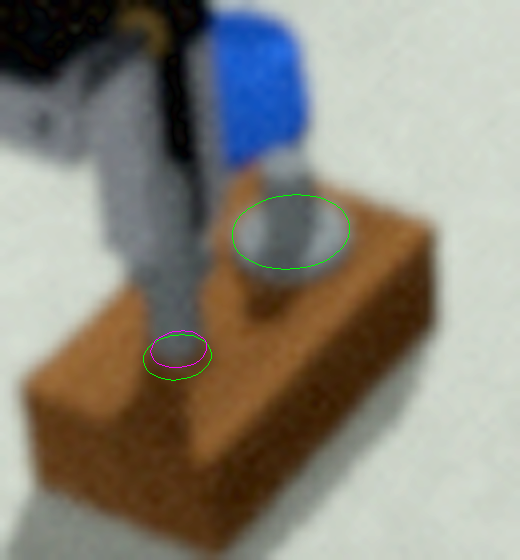

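The picture shows the thick plug with its collar on the block at (291,240). The thin plug's foot at (178,350) is over the narrow bore at (177,357). Lowering now.

```bash
python3 -m creep '{"deltas":[[[-1,0,4],0,16],[[-1,0,8],0,16],[[-1,0,12],0,16],[[-1,0,16],0,16],[[-1,0,20],0,16],[[-1,0,24],0,16]]}' 20; python3 rel.py .4826 -.1425 .0545 -90
```

```text
clock: 17.12
tool_pos: [0.4819, -0.1422, 0.0672]
tcp_rot: [-3.142, -0.008, 0.0]
contact_force: [1.0, -0.6, -0.9]
opening: 0.0176
grip_force: 19.9
[ 0.7  0.3 12.7] turn 0.3 psi -89.7 F [ 1.  -0.6 -0.9] open 0.0176 t 17.125 pos [ 0.4819 -0.1422  0.0672]
```

```bash
python3 -m creep '{"deltas":[[[0,0,5],0,16],[[0,0,9],0,16],[[0,0,12],0,16],[[0,0,14],0,16],[[0,0,14],0,16]]}' 20; python3 rel.py .4826 -.1425 .0545 -90
```

```text
clock: 17.75
tool_pos: [0.4821, -0.1425, 0.0545]
tcp_rot: [3.141, 0.008, -0.001]
contact_force: [-3.5, 0.9, 7.2]
opening: 0.0176
grip_force: 20.0
[ 0.5 -0.  -0. ] turn 0.3 psi -89.7 F [-3.5  0.9  7.2] open 0.0176 t 17.75 pos [ 0.4821 -0.1425  0.0545]
```

```bash
python3 -m creep '{"deltas":[[[0,0,0],0,40],[[0,0,0],0,40],[[0,0,0],0,40],[[0,0,-30],0,40],[[0,0,-80],0,40],[[0,0,-140],0,50],[[25,-55,-160],-18,50],[[50,-110,-160],-18,50],[[77,-170,-160],-18,50],[[105,-227,-160],-18,50],[[105,-227,-160],-18,50],[[105,-227,-130],-18,50],[[105,-227,-127],-18,50],[[105,-227,-127],-18,50],[[105,-227,-127],-18,50]]}' 5; python3 rel.py .5866 .085 .126 -71.9
python3 - <<'E'
from ov import *
S=grab("scene");T=grab("top")
an=np.radians(18.1);C=(.5866,.085)
R=np.array([[np.cos(an),-np.sin(an)],[np.sin(an),np.cos(an)]])
f=np.array([(25,6),(-25,6),(-25,-6),(25,-6),(25,6)])/1000@R.T+C
F=lambda z:np.c_[f,0*f[:,0]+z]
cv=[(F(.152),(255,0,255)),(F(.122),(255,0,255)),(circ(C,.0325,.122),(0,255,0)),(circ((.485,-.0772),.02,.051),(0,255,0)),(circ((.4826,-.1427),.015,.051),(0,255,0))]
cv2.imwrite('pics/ov4.png',overlay(S,170,295,125,265,4.2,cv))
E
```

```text
clock: 19.62
tool_pos: [0.5864, 0.0847, 0.1818]
tcp_rot: [3.101, 0.498, 0.003]
contact_force: [0.2, -0.8, -0.5]
opening: 0.0498
grip_force: 0.0
[ 0.2 -0.2 55.8] turn 0.1 psi -71.8 F [ 0.2 -0.8 -0.5] open 0.0498 t 19.625 pos [0.5864 0.0847 0.1818]
```

View pics/ov4.png

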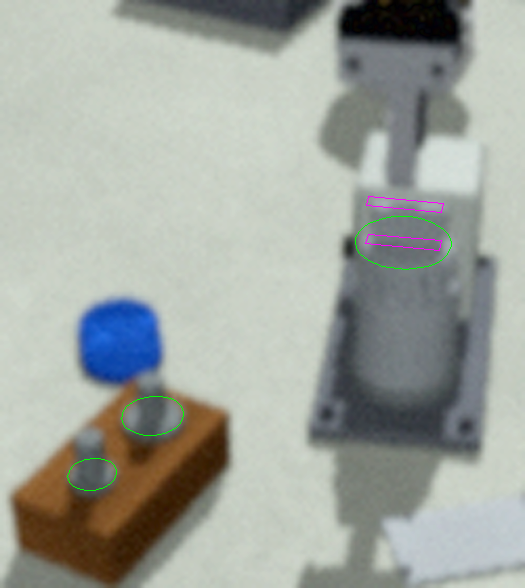

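The picture shows both plugs seated upright in the block, with collars at (152,415) and (92,475), and the gripper above the fin at (405,205). Next I lower onto the fin and close.

```bash
python3 -m creep '{"deltas":[[[0,0,30],0,50],[[0,0,48],0,50],[[0,0,53],0,50],[[0,0,53],0,50],[[0,0,53],0,50],[[0,0,53],0,8],[[0,0,53],0,8],[[0,0,53],0,8],[[0,0,53],0,8],[[0,0,53],0,8],[[0,0,53],0,8]]}' 8; python3 rel.py .5866 .085 .126 -71.9
```

```text
clock: 21.1
tool_pos: [0.5858, 0.0852, 0.1276]
tcp_rot: [3.101, 0.499, 0.0]
contact_force: [-1.5, -1.0, 1.1]
opening: 0.012
grip_force: 8.0
[0.7 0.4 1.6] turn 0.2 psi -71.7 F [-1.5 -1.   1.1] open 0.012 t 21.1 pos [0.5858 0.0852 0.1276]
```

```bash
cat > tw.py <<'E'
from h import *
s=manip.state();R=cv2.Rodrigues(np.array(s["tcp_rot"],float))[0]
print('psi',round(np.degrees(np.arctan2(R[1,1],R[0,1])),1),'Mz',s["moment"].round(2),'F',s["contact_force"].round(1),'q6',round(s["q"][5],3),'tau6',round(s["tau"][5],2),s['tool_pos'].round(4))
E
python3 tw.py; python3 -m creep '{"deltas":[[[0,0,0],0,8],[[0,0,0],0,8],[[0,0,0],2,8],[[0,0,0],4,8],[[0,0,0],4,8]]}' 30 >/dev/null; python3 tw.py
```

```text
psi -71.7 Mz [-0.18  0.2   0.01] F [-1.5 -1.   1.1] q6 1.205 tau6 -0.01 [0.5858 0.0852 0.1276]
psi -75.7 Mz [0.12 0.01 0.03] F [0.1 0.3 0.9] q6 1.275 tau6 0.08 [0.5858 0.0855 0.1275]
```

```bash
python3 -m creep '{"deltas":[[[0,0,0],2,8],[[0,0,0],4,8],[[0,0,0],4,8]]}'>/dev/null; python3 tw.py
```

```text
psi -79.7 Mz [-0.35  0.08  0.02] F [-0.9 -2.3  0.5] q6 1.345 tau6 0.09 [0.5858 0.0849 0.1275]
```

```bash
python3 -m creep '{"deltas":[[[0,0,0],2,8],[[0,0,0],4,8],[[0,0,0],4,8]]}'>/dev/null; python3 tw.py
```

```text
psi -83.7 Mz [-0.78  0.22  0.42] F [-0.5 -3.6  1. ] q6 1.414 tau6 0.5 [0.5857 0.0849 0.1275]
```

```bash
python3 -m creep '{"deltas":[[[0,0,0],2,8],[[0,0,0],4,8],[[0,0,0],4,8]]}'>/dev/null; python3 tw.py
```

```text
psi -87.7 Mz [-0.97  0.35  0.71] F [-1.8 -4.7  2.6] q6 1.484 tau6 0.81 [0.5858 0.085  0.1276]
```

```bash
python3 -m creep '{"deltas":[[[0,0,0],2,8],[[0,0,0],3,8],[[0,0,0],3,8]]}'>/dev/null; python3 tw.py
```

```text
psi -90.7 Mz [-1.01  0.15  0.88] F [ 0.4 -5.7  2.4] q6 1.536 tau6 0.86 [0.5859 0.0851 0.1276]
```

Clockwise hits a stop: the moment climbs from about 11° on. So it loosens anticlockwise. I let go, turn back to the fin's angle, re-grip and turn the other way.

```bash
python3 -m creep '{"deltas":[[[0,0,0],0,30],[[0,0,0],0,30],[[0,0,0],-11,30],[[0,0,1],-12,30],[[0,0,1],-12,8],[[0,0,1],-12,8],[[0,0,1],-12,8],[[0,0,1],-12,8]]}' 8 ; python3 tw.py;  python3 -m creep '{"deltas":[[[0,0,0],0,8],[[0,0,0],0,8],[[0,0,0],-5,8],[[0,0,0],-10,8],[[0,0,0],-15,8],[[0,0,0],-20,8],[[0,0,0],-25,8],[[0,0,0],-28,8],[[0,0,0],-28,8]]}' 35 ; python3 tw.py
```

```text
clock: 24.22
tool_pos: [0.5858, 0.0851, 0.1264]
tcp_rot: [3.126, 0.308, 0.0]
contact_force: [0.1, -1.8, -1.2]
opening: 0.0118
grip_force: 8.0
psi -78.7 Mz [-0.33 -0.02  0.02] F [ 0.1 -1.8 -1.2] q6 1.327 tau6 0.02 [0.5858 0.0851 0.1264]
clock: 25.35
tool_pos: [0.5858, 0.0844, 0.1264]
tcp_rot: [2.958, 1.054, -0.001]
contact_force: [1.4, -5.6, -0.8]
opening: 0.0116
grip_force: 35.0
psi -50.8 Mz [-1.18  0.06 -0.07] F [ 1.4 -5.6 -0.8] q6 0.839 tau6 -0.17 [0.5858 0.0844 0.1264]
```

It turns freely anticlockwise, 21° past the start. Continuing to the stop.

```bash
python3 -m creep '{"deltas":[[[0,0,0],-6,8],[[0,0,0],-12,8],[[0,0,0],-18,8],[[0,0,0],-24,8],[[0,0,0],-28,8],[[0,0,0],-28,8]]}' >/dev/null; python3 tw.py;  python3 -m creep '{"deltas":[[[0,0,0],-2,8],[[0,0,0],-4,8],[[0,0,0],-4,8]]}'>/dev/null ; python3 tw.py; python3 -m creep '{"deltas":[[[0,0,0],-2,8],[[0,0,0],-3,8],[[0,0,0],-3,8]]}'>/dev/null ; python3 tw.py
```

```text
psi -22.8 Mz [-2.04 -0.44 -0.12] F [ 2.8 -8.4 -3. ] q6 0.351 tau6 -0.24 [0.5867 0.0831 0.1268]
psi -18.8 Mz [-2.18 -0.39 -0.15] F [ 3.  -9.4 -1.5] q6 0.281 tau6 -0.2 [0.5867 0.0829 0.1268]
psi -15.8 Mz [-2.37 -0.36 -0.15] F [  2.1 -10.3  -0.5] q6 0.229 tau6 -0.18 [0.5867 0.0828 0.1269]
```

```bash
python3 -m creep '{"deltas":[[[-2,0,0],0,8],[[-2,0,0],-2,8],[[-2,0,0],-4,8],[[-2,0,0],-4,8]]}' >/dev/null; python3 tw.py;  python3 -m creep '{"deltas":[[[0,0,0],-2,8],[[0,0,0],-4,8],[[0,0,0],-4,8]]}'>/dev/null ; python3 tw.py
```

```text
psi -11.8 Mz [-0.97 -1.06 -0.09] F [ 4.4 -3.1 -2.6] q6 0.155 tau6 -0.15 [0.5871 0.0828 0.1272]
psi -7.8 Mz [-0.78 -1.66 -0.34] F [ 7.5 -3.1 -4.4] q6 0.086 tau6 -0.32 [0.588  0.0831 0.1274]
```

```bash
python3 -m creep '{"deltas":[[[0,1,0],-1,8],[[0,1,0],-3,8],[[0,1,0],-3,8]]}' >/dev/null; python3 tw.py;
```

```text
psi -4.9 Mz [-0.75 -1.04 -0.63] F [ 4.1 -2.8 -1.7] q6 0.034 tau6 -0.67 [0.5882 0.0831 0.1274]
```

Mz climbs again 64–67° past the start, so this is the loosening stop. I ease off 1° and lift.

```bash
python3 -m creep '{"deltas":[[[0,0,0],1,8],[[0,0,0],1,8],[[0,0,-2],1,8],[[0,0,-4],1,8],[[0,0,-6],1,8],[[0,0,-8],1,8],[[0,0,-8],1,8]]}' 45; python3 tw.py
```

```text
clock: 28.98
tool_pos: [0.5878, 0.0833, 0.132]
tcp_rot: [2.33, 2.103, 0.007]
contact_force: [12.0, -2.3, -16.8]
opening: 0.0117
grip_force: 45.1
psi -5.9 Mz [-0.54 -2.64 -0.5 ] F [ 12.   -2.3 -16.8] q6 0.052 tau6 -0.43 [0.5878 0.0833 0.132 ]
```

```bash
python3 -m creep '{"deltas":[[[0,0,5],0,8],[[0,0,9],1,8],[[0,0,9],2,8],[[0,0,9],2,30],[[0,0,9],2,30],[[0,0,9],2,30],[[0,0,9],2,30],[[0,0,9],2,8],[[0,0,9],2,8],[[0,0,9],2,8],[[0,0,9],2,8]]}' 10; python3 tw.py;python3 -m creep '{"deltas":[[[0,0,0],0,8],[[0,0,0],-1,8],[[0,0,0],-2,8],[[0,0,0],-2,8]]}' 40 >/dev/null;python3 tw.py
```

```text
clock: 30.35
tool_pos: [0.5872, 0.0831, 0.1259]
tcp_rot: [2.365, 2.066, 0.003]
contact_force: [5.5, -0.7, -1.3]
opening: 0.0126
grip_force: 9.9
psi -7.7 Mz [-0.1  -1.02 -0.06] F [ 5.5 -0.7 -1.3] q6 0.084 tau6 -0.08 [0.5872 0.0831 0.1259]
psi -5.8 Mz [-0.25 -1.57 -0.37] F [ 7.1 -0.8 -3.8] q6 0.05 tau6 -0.4 [0.5878 0.083  0.1259]
```

```bash
python3 -m creep '{"deltas":[[[0,1.5,0],1,8],[[0,1.5,0],2,8],[[0,1.5,0],2,8]]}' 45 >/dev/null;python3 tw.py; python3 -m creep '{"deltas":[[[0,0,-2],0,8],[[0,0,-4],0,8],[[0,0,-6],0,8],[[0,0,-6],0,8]]}' >/dev/null;python3 tw.py
```

```text
psi -7.7 Mz [-0.21 -0.84 -0.12] F [ 3.7 -0.4  0.7] q6 0.084 tau6 -0.13 [0.5881 0.083  0.1258]
psi -7.7 Mz [-0.16 -1.46 -0.13] F [ 6.9  0.4 -6. ] q6 0.084 tau6 -0.15 [0.5878 0.0831 0.1304]
```

```bash
python3 -m creep '{"deltas":[[[0,0,-2],0,8],[[0,0,-4],0,8],[[0,0,-4],0,8]]}' >/dev/null;python3 tw.py; python3 - <<'E'
from ov import *
S=grab("scene")
z=manip.state()["tool_pos"][2]-.1258; print(z)
C=(.588,.0835)
cv=[(circ(C,.0325,.122+z)[:21],(255,0,255)),(circ(C,.036,.09),(0,255,255))]
a=overlay(S,243,293,150,225,7,[]);b=overlay(S,243,293,150,225,7,cv)
cv2.imwrite('pics/ov5.png',np.hstack([a,b]))
E
```

```text
psi -7.7 Mz [-0.4  -0.97 -0.02] F [ 4.8 -1.5 -3.5] q6 0.084 tau6 -0.01 [0.5872 0.0827 0.1345]
0.008709496397876021
```

View pics/ov5.png

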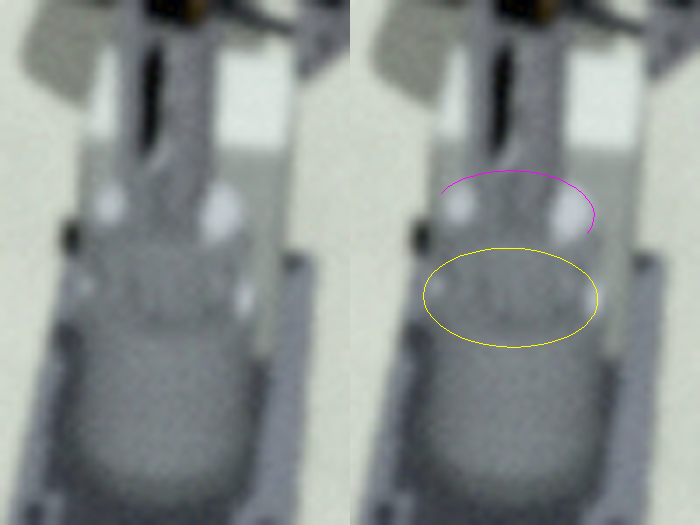

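The last picture shows the gripper on the fin and the cap's top near (160,205), with the barrel rim at about (160,297). The pull has dropped to about 3 N, so the cap is free. I lift on.

```bash
python3 -m creep '{"deltas":[[[0,0,-4],0,8],[[0,0,-8],0,8],[[0,0,-8],0,8],[[0,0,-8],0,8]]}' >/dev/null;python3 tw.py; python3 -m creep '{"deltas":[[[0,0,-8],0,8],[[0,0,-20],0,8],[[0,0,-32],0,8],[[0,0,-44],0,8],[[0,0,-56],0,8],[[0,0,-60],0,8],[[0,0,-60],0,8],[[0,0,-60],0,8],[[0,0,-60],0,8]]}';python3 tw.py
```

```text
psi -7.7 Mz [-0.73 -0.7  -0.04] F [ 3.3 -2.4 -4.2] q6 0.084 tau6 -0.05 [0.5871 0.0827 0.1428]
clock: 33.78
tool_pos: [0.5873, 0.0831, 0.2028]
tcp_rot: [-2.365, -2.066, 0.001]
contact_force: [0.1, -0.5, -1.8]
opening: 0.0119
grip_force: 44.9
psi -7.7 Mz [-0.05  0.14 -0.01] F [ 0.1 -0.5 -1.8] q6 0.084 tau6 0.0 [0.5873 0.0831 0.2028]
```

```bash
python3 -m creep '{"deltas":[[[0,0,-8],0,8],[[0,0,-8],0,8],[[0,0,-8],0,8],[[0,0,-8],0,8],[[0,0,-8],0,8]]}' >/dev/null;python3 tw.py; python3 - <<'E'
from ov import *
d=grab("scene"); s=manip.state()["tool_pos"]; print(s)
g=cv2.GaussianBlur(d["pixels"],(0,0),1.0).astype(float)
cam=np.array([.950,-.732]); C=s[:2]; v=(cam-C)/np.linalg.norm(cam-C); a0=np.arctan2(v[1],v[0])
P=lambda Q:cv2.projectPoints(Q,d["rvec"],d["tvec"],d["mtx"],None)[0].reshape(-1,2)
samp=lambda q:np.array([g[int(round(y)),int(round(x))] for x,y in q])
res=[]
for h in np.arange(.045,.1,.001):
  for t in np.radians([-12,-8,-4,0,4,8,12]):   # side tilt seen in the picture
    th=a0+np.linspace(-1.1,1.1,25); z=.091+h+.0325*np.sin(th-a0)*np.tan(t)
    X=np.c_[C[0]+.0325*np.cos(th),C[1]+.0325*np.sin(th),z]
    q=P(X); diff=samp(q+[0,1.5])-samp(q-[0,1.5]); res.append((np.linalg.norm(diff.mean(0)),h,np.degrees(t)))
for r in sorted(res)[::-1][:8]: print(np.round(r,3))
# plugs: shift since seating, vs image taken? bore check by phase correlation of holder area
E
```

```text
psi -7.7 Mz [-0.1   0.04 -0.01] F [ 0.2  0.3 -0.8] q6 0.084 tau6 0.0 [0.5876 0.083  0.2113]
[0.58758269 0.08309295 0.21131958]
[28.248  0.092 -4.   ]
[28.021  0.092 -8.   ]
[27.148  0.093 -4.   ]
[27.067  0.093 -8.   ]
[26.897  0.091 -8.   ]
[26.714  0.091 -4.   ]
[26.499  0.094 -8.   ]
[26.198  0.092  0.   ]
```

```bash
python3 - <<'E'
from ov import *
from scipy.optimize import least_squares
d=dict(np.load('scene.npz')); s=manip.state()["tool_pos"];C=s[:2]
g=cv2.GaussianBlur(cv2.cvtColor(d["pixels"],cv2.COLOR_BGR2GRAY),(0,0),1).astype(float)
print(C)
for h in(0,.08,.085,.092): print(h,[proj(d,(C[0],C[1],.091+h+k)).round(1) for k in(0,.031,.061)])
q=cv2.projectPoints(circ(C,.0325,.176),d["rvec"],d["tvec"],d["mtx"],None)[0].reshape(-1,2);print('skirt bottom ellipse x',q[:,0].min(),q[:,0].max(),'y',q[:,1].min(),q[:,1].max())
print('cols',*range(252,284,2))
for y in range(118,190,2): print(y,*[f'{int(g[y,x]):3d}' for x in range(250,286,2)])
E
```

```text
[0.58758269 0.08309295]
0 [array([265.3, 191.6]), array([265.6, 182.6]), array([265.9, 173.6])]
0.08 [array([266.1, 167.8]), array([266.4, 157.9]), array([266.8, 148.1])]
0.085 [array([266.1, 166.2]), array([266.5, 156.3]), array([266.8, 146.5])]
0.092 [array([266.2, 164. ]), array([266.6, 154.1]), array([266.9, 144.1])]
skirt bottom ellipse x 254.35017415625785 277.927572479854 y 160.31028128917495 172.39148266248858
cols 252 254 256 258 260 262 264 266 268 270 272 274 276 278 280 282
118  49  35  25  25  36  54  49  32  23  25  29  38  45  45  50  54  49  37
120  66  59  41  34  43  57  56  41  23  22  31  47  50  37  41  65  75  65
122 104 109  90  76  71  76  78  52  27  23  35  54  55  49  53  88 113 110
124 134 136 126 119 115 108  95  68  44  35  39  56  64  68  67  77  93 104
126 145 143 136 131 130 119 102  88  79  74  65  73  86  97 100  97  97  96
128 145 141 140 136 131 119 104  95  95 105  97  94  97 111 120 128 137 137
130 135 123 129 134 131 118 103  88  81 102 104  98  98 115 125 128 142 155
132 134 111 108 114 118 112 100  70  56  89 102  98  98 109 114 116 137 156
1
[... 1426 characters left out ...]
 149 157 153 145
172 163 158 136 123 124 124 123 121 121 120 120 122 126 130 133 135 134 138
174 162 158 133 121 123 124 125 125 125 125 125 125 125 125 126 127 125 134
176 162 156 130 121 124 124 124 124 124 125 124 124 125 125 125 125 124 135
178 162 154 128 121 124 125 125 124 124 124 123 124 125 125 125 124 123 137
180 156 135 116 119 125 125 125 125 124 124 124 124 125 125 125 123 123 139
182 145 101  94 117 124 125 125 125 124 124 124 124 125 125 125 123 122 140
184 140  89  89 117 123 121 119 121 122 123 122 122 123 124 124 123 120 133
186 146 106 101 120 118 108 102 107 113 114 111 114 119 123 124 122 113 105
188 151 121 115 133 125  97  85  91  99 101 102 106 115 130 129 123 110  95
```

The skirt's lower edge is level and symmetric at row 170, which means the cap is upright and about 8.5 cm up. The wrist force equals the cap's weight. Handing in.

```bash
python3 -c "
from cell import manip
print(manip.close_job())"
```

```text
the job is handed in; nothing more can be done
None
```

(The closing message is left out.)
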